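# Seat the flatted cover in the drilling fixture

## Robot

A 7-joint arm with a two-finger parallel gripper is mounted at the origin on a cart in front of the work surface, level with it; the furniture and walls round the work are solid. World frame = base frame: x ahead of the robot, y to its left, z up, the work surface at z = 0. Lengths are in m, angles in rad, forces in N, time in s.
With the tool pointing down it reaches from about 0.425 to 0.925 m from the base axis. Payload 6.8 kg.
Tool frame: the origin (TCP) lies at the very end of the fingers, on their centre line; the grasp point (between the pads) lies 19 mm behind it; z points along the fingers, y is the line along which they close (so a half turn about z gives the same grasp; the last joint's range is limited). The gripper opens to 85 mm and grips with 20 to 120 N. Pads are 22 mm wide; open, the fingers measure 114 mm over their backs; the gripper's body (76 mm by 85 mm) begins 54 mm behind the grasp point. The pads swing forward as they close: fully open they stand 13 mm farther back than shut.
Start: joints at [-1.265, 0.477, 0.022, 1.555, -0.011, 1.109, -0.083], TCP at [0.271, 0.618, 0.231] pointing down, gripper open.
Joint ranges: [-2.96, 2.96], [-0.34, 2.1], [-1.41, 1.46], [0.24, 2.44], [-1.37, 4.51], [0.17, 1.92], [-2.96, 2.96]. Speed limits (rad/s): [2.39, 2.39, 3.14, 3.14, 3.14, 3.14, 3.14].

## Interface

Orientations are given as a unit quaternion [w, x, y, z].
In Python, from station import bot gives the robot as it stands.
- The arm moves only by the tool jog_arm, never from a script. Its argument "motion" is a list of rows, each a list of 7 numbers: the turn, a rotation vector about the tool's x, y, z in rad, then the shift along the tool's x, y, z in mm, then the finger opening in mm, from 0 to 85.4. A call has 1 to 10 rows; each row is the pose to reach, as a shift and turn from the pose commanded when the call began, along the tool's axes at that moment; what a row does not reach only later rows make up. A row lasts 1/8 s, in which the tool goes at most 62.5 mm and 10.7 degrees, less where a joint would pass 70% of its speed; a pose out of reach is approached as far as the arm can. A call with a gripper value outside its range is refused whole. The fingers move at their own pace and stop on an object; "grip_force" is the grip in N (left out, the last holds). Time passes only in rows, so rows that repeat a pose let the fingers close. It gives the time, the measured TCP pose, the force, the opening and the grip force at its end, in the units of the state.
- bot.get_obs(): the state, without advancing time (a new reading comes with each control period).
- bot.read_camera(name): name is "scene" or "top"; returns a dict with "pixels" (420x560x3 uint8, red, green, blue), "camera_matrix" (3x3 intrinsics, pixels), "T" (4x4, takes a point from camera to world coordinates). Camera axes: x right, y down, z forward; pixel columns grow to the right and rows downward; lengths in m; the calibration is good to about 2 mm. A picture is of the moment at which its call begins. There is no depth.
- bot.hand_in(): hands the job in; it is judged then, once.
Trained networks look in a picture, given as the dict that the camera call returned (one of the last four; its "shot" number tells which), for a name from the list of things; names that differ only in an ending like _2 or _b are one class to them, and where a whole thing is asked for, a point or a joint stands for the part that bears it (a point fixed in the world has none). Each returns a list of dicts, best first, with "score" (0 to 1); they miss things now and then, are a little off and sometimes report something else, mostly with a low value. They report only what shows in the picture. A call takes as long as a camera call.
- bot.spot_in(thing, picture): "xy" ([column, row] in pixels, amid what is visible of it).
- bot.tip_of(thing, picture): "xy" ([column, row] in pixels: a listed point, or the origin of a listed thing).
The state is a dict: "t": time; "q": joint angles; "joint_vel": joint speeds; "joint_torque": joint torques, N m; "eef_pos": TCP position; "tool_rot": TCP orientation; "contact_force": force on the tool from outside, world axes, zero at the start; "torque": the same for the moment, N m; "gripper_width": opening from 0.0 (shut) to 1.0 (fully open); "grasp_force": force on a finger pad.
Only numpy, scipy, OpenCV 4.12 (cv2) and the standard library are available. Lean on these libraries where they do the work, as an engineer would, in place of code of your own. Each camera call takes 0.05 s, during which the arm holds its last target. There are 200 camera calls.

## Task

Load the drilling fixture: take the hub cover that has one side cut off straight (not the fully round one), turn it so that its straight side faces the fixture's straight fence, and lower it between the pins, not dropped, until it lies flat on the fixture plate; then let go. Leave the fully round cover where it stands.

Things in the scene. Friction and masses are not known exactly. Their poses are not given: they have to be found in the camera images.
- cover_flat: Loose aluminium hub cover, 0.2 kg, boss up on the bare bench: disc 70 mm in diameter, 12 mm thick, one side cut off straight 23 mm from the axis; on top a round boss 30 mm in diameter, its top 56 mm above the underside (grip it across any direction). Origin: centre of the disc's underside; z up; +x points from the axis square to the straight side.
- cover_round: Second loose cover beside it, same material, sizes and boss, but with a fully round 70 mm disc: it does not fit the fixture and must stay within 30 mm of its place. Origin: centre of its underside, z up. The two covers may swap places between starts.
- fixture: Steel fixture fixed on the cardboard sheet behind the covers: plate 108 x 120 x 12 mm with 4 upright pins and a fence (52 mm long, 20 thick) round a seat 3 mm wider all round than the cover. Origin: seat centre at the plate's underside (4 mm above the bench); z up; +x points square to the fence, on the side away from the robot.
- fixture_fence (a point): Middle of the foot of the fence's inner face, on the plate (12 mm above the fixture's origin), 26 mm along +x from the seat centre. Fence and pins (14 mm in diameter, 45 mm from the seat centre, 75 and 140 degrees either side of +x) end 28 mm above the plate; their top 14 mm taper as a lead-in: pins to 3 mm, the fence's inner face leans back 10 mm.

How it is judged:
By the outcome, as a careful person would: the job done as asked, in the order asked, and still so for the second after the job is handed in, with the robot touching nothing.
It also fails if it takes over 40 s, if anything falls off the work surface, if the arm or the gripper's body presses on something with over 40 N, if the wrist force passes 120 N, or if a joint passes its speed limit or range.

## Working session

There is one attempt and no reset: what is moved stays moved. The work goes in short steps, Python scripts to look and compute and a tool call to move; the robot and the scene stay as the last step left them, time stands still between calls to the robot, and variables do not carry over. Pictures are saved under pics/ and viewed, at most 10 in all, crops included, and the job is handed in when it is done.

Besides the shell and the picture viewer there is one more tool, called after "Emit:" as name([rows], argument=value, ...), one row to a line, values as JSON. jog_arm: Moves the arm, as the interface text tells. Its arguments: {"type":"object","properties":{"motion":{"type":"array"},"grip_force":{"type":"number"}},"required":["motion"]}

```bash
mkdir -p pics
cat > h.py <<'E'
import numpy as np, cv2
from station import bot
def ray(c,xy,z):
    K=np.array(c["camera_matrix"]);T=np.array(c["T"])
    d=T[:3,:3]@np.linalg.solve(K,[xy[0],xy[1],1]);o=T[:3,3]
    return o+d*(z-o[2])/d[2]
def proj(c,p):
    T=np.linalg.inv(np.array(c["T"]));q=np.array(c["camera_matrix"])@(T[:3,:3]@np.array(p)+T[:3,3]);return q[:2]/q[2]
def save(c,n): cv2.imwrite("pics/"+n+".png",np.array(c["pixels"])[:,:,::-1])
E
python3 - <<'E'
from h import *
o=bot.get_obs();print(o)
for n in("scene","top"):
    c=bot.read_camera(n);save(c,n+"0");print(n,np.round(c["T"],3).tolist())
    for th,z in(("cover_flat",0),("cover_round",0),("fixture",.004),("fixture_fence",.016)):
        for r in bot.tip_of(th,c)[:2]: print(th,np.round(r["xy"],1),round(r["score"],2),np.round(ray(c,r["xy"],z),4))
E
```

```text
{'t': 0.0, 'q': array([-1.26511128,  0.47783811,  0.02229269,  1.5564699 , -0.01149157,
        1.10935567, -0.08308642]), 'joint_vel': array([ 7.97408602e-05,  1.61505527e-03, -3.72580179e-04, -1.51002897e-03,
       -1.09191166e-03,  7.02819602e-04, -6.19706437e-04]), 'joint_torque': array([-1.05643112e-04, -5.96445143e+01,  1.60784427e+00, -2.81204867e+01,
        1.24802714e-02,  9.29331552e-03,  1.13527483e-05]), 'eef_pos': array([0.27114319, 0.61746575, 0.23029157]), 'tool_rot': array([-1.34253656e-04,  2.05380177e-01,  9.78681786e-01, -9.62442993e-04]), 'contact_force': array([-0.11169727,  0.4009039 , -0.20330159]), 'torque': array([-0.02669391,  0.0067392 ,  0.04010835]), 'grasp_force': 0.0, 'gripper_width': 1.001751582602984}
scene [[0.598, -0.571, 0.562, 0.079], [-0.801, -0.441, 0.405, -0.559], [0.016, -0.692, -0.721, 0.68], [0.0, 0.0, 0.0, 1.0]]
cover_flat [218.6 243.4] 0.91 [ 0.4492 -0.1425  0.    ]
cover_round [287.3 283.9] 0.81 [ 0.4553 -0.3075  0.    ]
fixture [302.4 211.3] 0.77 [ 0.6199 -0.2269  0.004 ]
fixture_fence [310.8 201.2] 0.92 [ 0.6456 -0.2302  0.016 ]
top [[-0.013, -0.994, 0.112, 0.47], [-1.0, 0.011, -0.013, -0.234], [0.012, -0.112, -0.994, 0.908], [0.0, 0.0, 0.0, 1.0]]
cover_flat [229.9 256. ] 0.95 [ 0.4504 -0.141   0.    ]
cover_round [299.7 253. ] 0.75 [ 0.4553 -0.3065  0.    ]
fixture [265.6 181.8] 0.78 [ 0.6268 -0.2273  0.004 ]
fixture_fence [263.8 171.8] 0.72 [ 0.6489 -0.2234  0.016 ]
```

Run:
```python
import cv2
a=cv2.imread("pics/top0.png");b=cv2.imread("pics/scene0.png")
x=cv2.resize(a[130:290,180:340],(600,600),interpolation=cv2.INTER_CUBIC);cv2.imwrite("pics/topc.png",x)
cv2.imwrite("pics/scenec.png",cv2.resize(b[150:330,150:390],(800,600),interpolation=cv2.INTER_CUBIC))
```

```text
(no output)
```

View pics/topc.png

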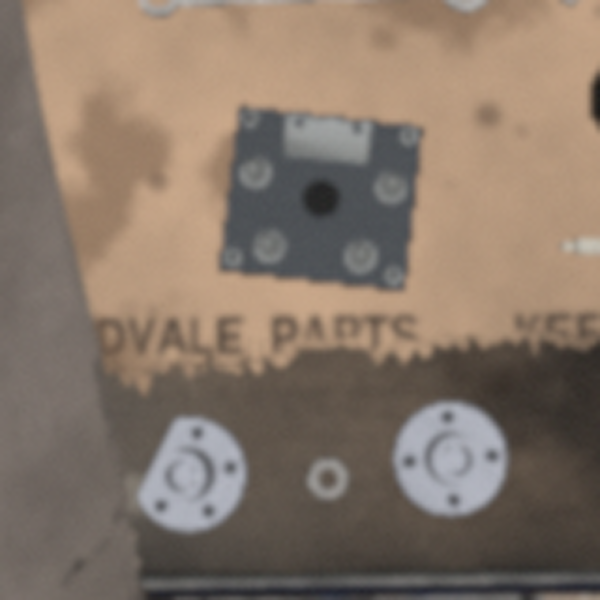

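View pics/scenec.png

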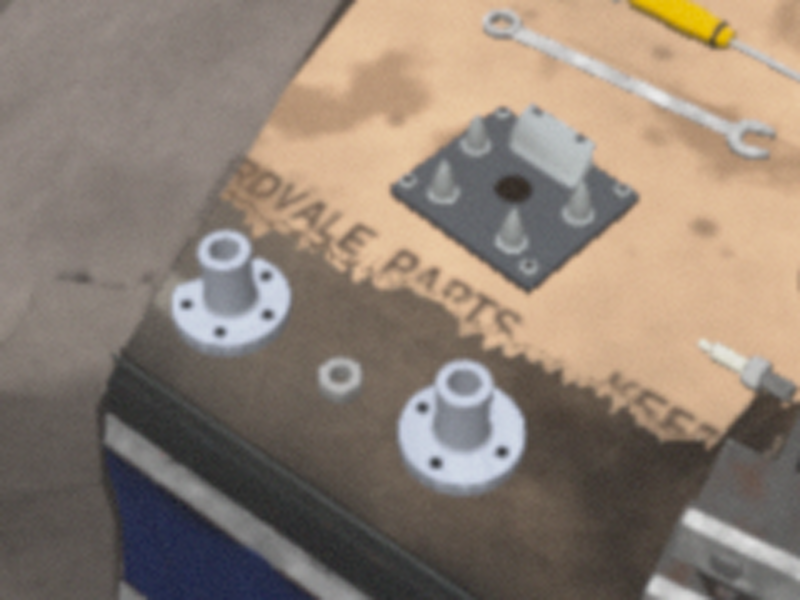

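View pics/scene0.png

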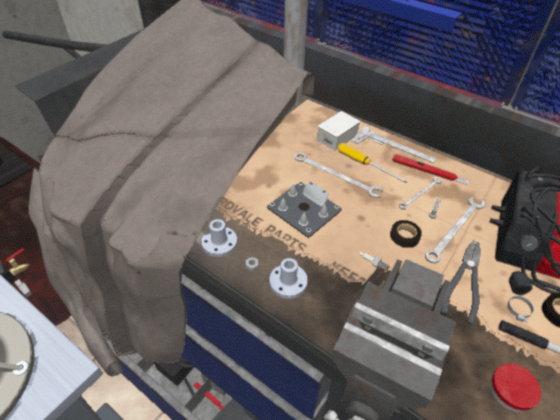

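The flat cover is on the left in the top view (crop ~190,475), with its straight side toward the upper left. The round cover is at about (450,458), and the fixture is at about (320,198) with its fence on the far side. A draped blanket stands left of the covers, so I'll check its height in the full top view.

Run:
```python
from h import *
c=bot.read_camera("top");im=np.array(c["pixels"])
cc=lambda u,v:(180+u/3.75-.37,130+v/3.75-.37)
# plate corners at z=.016
P=np.array([ray(c,cc(*p),.016)[:2] for p in((240,107),(423,128),(404,290),(220,268))])
print("plate",np.round(P,4).tolist(),P.mean(0),[round(float(np.linalg.norm(P[i]-P[(i+1)%4])),4) for i in range(4)])
for i in range(4):
    d=P[(i+1)%4]-P[i];print(np.degrees(np.arctan2(d[1],d[0]))%90)
# covers: bright bluish mask
sub=cv2.resize(im[230:285,205:325],None,fx=6,fy=6,interpolation=cv2.INTER_CUBIC)
b=sub[:,:,2].astype(int);m=((b>125)&(b>sub[:,:,0].astype(int)-2)).astype(np.uint8)
m=cv2.morphologyEx(m,cv2.MORPH_OPEN,np.ones((7,7)))
cs,_=cv2.findContours(m,cv2.RETR_EXTERNAL,cv2.CHAIN_APPROX_NONE)
for k in cs:
    if cv2.contourArea(k)<20000:continue
    q=k[:,0,:].astype(float);uv=np.c_[205+(q[:,0]+.5)/6-.5,230+(q[:,1]+.5)/6-.5]
    W=np.array([ray(c,p,.012)[:2] for p in uv]); 
    from scipy.optimize import least_squares
    def f(x):
        d=W-x[:2];r=np.hypot(*d.T);a=np.arctan2(d[:,1],d[:,0])-x[3]
        ca=np.cos(a);lim=np.where(ca>.3,.023/35e-3*x[2]/np.maximum(ca,.3),9)
        return r-np.minimum(x[2],lim)
    def g(x):
        d=W-x[:2];return np.hypot(*d.T)-x[2]
    best=min((least_squares(f,[*((W.max(0)+W.min(0))/2),.035,a],loss="soft_l1",f_scale=.001) for a in np.arange(0,6.3,.4)),key=lambda s:s.cost)
    s2=least_squares(g,[*W.mean(0),.035],loss="soft_l1",f_scale=.001)
    print("flatfit",np.round(best.x,4),np.degrees(best.x[3]),best.cost*1e6,"circ",np.round(s2.x,4),s2.cost*1e6)
save(c,"top1")
```

```text
plate [[0.6826, -0.1754], [0.6677, -0.2921], [0.5639, -0.2782], [0.5791, -0.1624]] [ 0.62333651 -0.22705622] [0.1177, 0.1048, 0.1168, 0.1043]
82.75185815646142
82.38446953722527
82.4839836832631
82.83740069588677
flatfit [ 0.4508 -0.1421  0.0354  1.1109] 63.65141507569727 13.953167517283605 circ [ 0.45   -0.144   0.0341] 677.0018619070438
flatfit [ 0.4599 -0.3073  0.0365 -0.8447] -48.39529809687848 811.8489474113903 circ [ 0.4582 -0.3055  0.0351] 13.010241654146412
```

View pics/top0.png

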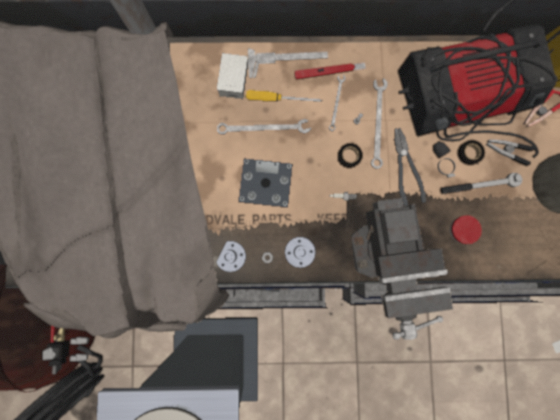

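Run:
```python
from h import *
t=bot.read_camera("top");s=bot.read_camera("scene")
for px in((80,28),(160,28),(165,60),(190,180),(212,270),(200,320),(100,330),(30,320)):
    print(px,[(z,np.round(ray(t,px,z)[:2],2).tolist(),np.round(proj(s,ray(t,px,z))).astype(int).tolist()) for z in(0,.1,.2,.3,.4)])
print(proj(s,[0,0,0]),proj(t,[0,0,0]),proj(t,[.27,.62,.23]))
o=lambda u,v:(180+u/3.75-.37,130+v/3.75-.37)
print("hole",ray(t,o(320,198),.016)); 
# pin tips z=.044
T=[ray(t,o(*p),.044)[:2] for p in((257,172),(391,186),(270,245),(361,255))]
print("pins",np.round(T,4).tolist(),"mean",np.mean(T,0))
# model check: fit centre+yaw
from scipy.optimize import least_squares
a=np.radians([75,-75,140,-140])
f=lambda x:(np.array(T)-x[:2]-.045*np.c_[np.cos(a+x[2]),np.sin(a+x[2])]).ravel()
r=least_squares(f,[.623,-.227,-.13]);print(r.x,np.degrees(r.x[2]),np.round(r.fun*1e3,1))
for n,c in(("top",t),("scene",s)):
  x,y,th=r.x
  im=np.ascontiguousarray(np.array(c["pixels"])[:,:,::-1]);k=5
  big=cv2.resize(im[150:330,150:390] if n=="scene" else im[150:280,200:330],None,fx=k if n=="top" else 3.33,fy=k if n=="top" else 3.33)
  kk=k if n=="top" else 3.33;of=(200,150) if n=="top" else(150,150)
  pts=[(x+.045*np.cos(b+th),y+.045*np.sin(b+th),z) for b in a for z in(.016,.044)]+[(x,y,.016),(x+.026*np.cos(th),y+.026*np.sin(th),.016)]
  ct=np.radians(63.65);pts+=[(.4508,-.1421,.056),(.4508+.023*np.cos(ct),-.1421+.023*np.sin(ct),.012),(.4582,-.3055,.056)]
  for p in pts:
    u=(proj(c,p)-of+.5)*kk;cv2.circle(big,tuple(int(v) for v in u),3,(0,0,255),-1)
  cv2.imwrite(f"pics/ov_{n}.png",big)
```

```text
(80, 28) [(0, [1.03, 0.24], [254, 69]), (0.1, [0.96, 0.19], [253, 51]), (0.2, [0.9, 0.13], [253, 28]), (0.3, [0.84, 0.08], [252, -1]), (0.4, [0.78, 0.03], [251, -38])]
(160, 28) [(0, [1.02, 0.04], [307, 91]), (0.1, [0.96, 0.01], [306, 71]), (0.2, [0.9, -0.02], [304, 47]), (0.3, [0.84, -0.05], [302, 16]), (0.4, [0.78, -0.08], [299, -25])]
(165, 60) [(0, [0.94, 0.02], [294, 106]), (0.1, [0.89, -0.01], [293, 85]), (0.2, [0.84, -0.03], [292, 59]), (0.3, [0.78, -0.06], [290, 26]), (0.4, [0.73, -0.09], [287, -16])]
(190, 180) [(0, [0.63, -0.04], [241, 174]), (0.1, [0.62, -0.07], [241, 147]), (0.2, [0.6, -0.09], [241, 115]), (0.3, [0.58, -0.11], [240, 74]), (0.4, [0.56, -0.13], [239, 23])]
(212, 270) [(0, [0.42, -0.1], [192, 243]), (0.1, [0.42, -0.11], [193, 210]), (0.2, [0.43, -0.13], [194, 170]), (0.3, [0.44, -0.14], [195, 122]), (0.4, [0.44, -0.16], [197, 60])]
(200, 320) [(0, [0.3, -0.07], [138, 274]), (0.1, [0.32, -0.09], [140, 238]), (0.2, [0.34, -0.11], [143, 195]), (0.3, [0.36, -0.13], [147, 142]), (0.4, [0.38, -0.14], [152, 76])]
(100, 330) [(0, [0.29, 0.16], [56, 223]), (0.1, [0.31, 0.12], [60, 192]), (0.2, [0.33, 0.07], [65, 154]), (0.3, [0.35, 0.03], [72, 108]), (0.4, [0.37, -0.01], [80, 48])]
(30, 320) [(0, [0.31, 0.32], [23, 184]), (0.1, [0.33, 0.26], [28, 156]), (0.2, [0.35, 0.2], [34, 122]), (0.3, [0.36, 0.14], [41, 80]), (0.4, [0.38, 0.08], [50, 26])]
[-47.22570932 379.89469566] [166.53744987 460.67184822] [-236.30311555  373.11265422]
hole [ 0.62316978 -0.22590807  0.016     ]
pins [[0.635, -0.1876], [0.6254, -0.2699], [0.5896, -0.1953], [0.5828, -0.2509]] mean [ 0.6081707  -0.22591437]
[ 0.61950025 -0.22728848 -0.12069619] -6.9153822075955915 [-1.3 -2.  -0.5  1.9  0.8 -0.8  1.   1. ]
```

View pics/ov_scene.png

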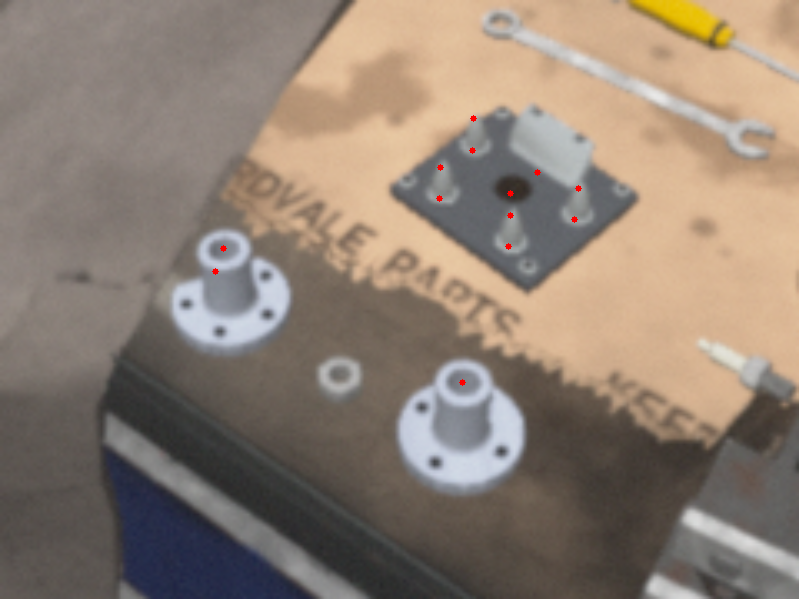

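View pics/ov_top.png

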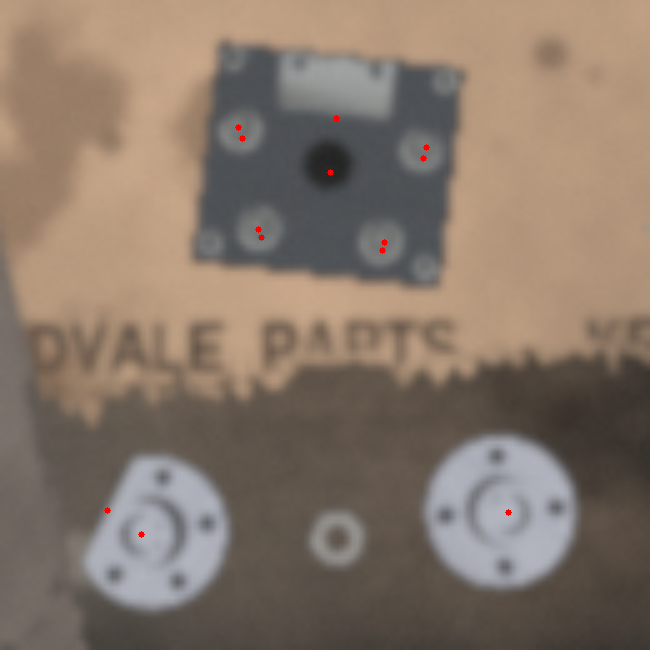

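Both overlays agree: the boss-top dots sit on both bosses, and the hole confirms the seat centre at about (0.623, -0.227) with yaw about -7.3°. The cover is at (0.451, -0.142) with its flat at 63.7°. I'll raise the arm and sweep planes to estimate the blanket's height before crossing it.

Emit:
jog_arm([
  [0,0,0,0,0,-60,85],
  [0,0,0,0,0,-120,85],
  [0,0,0,0,0,-180,85],
  [0,0,0,0,0,-220,85],
  [0,0,0,0,0,-220,85],
])

```text
t: 1.27
eef_pos: [0.2719, 0.6191, 0.4559]
tool_rot: [0.0, 0.206, 0.979, 0.004]
contact_force: [0.9, 0.8, -0.6]
gripper_width: 0.997
grasp_force: 0.0
```

Run:
```python
from h import *
t=cv2.imread("pics/top0.png",0).astype(np.float32);s=cv2.imread("pics/scene0.png",0).astype(np.float32)
ct=bot.read_camera("top");cs=bot.read_camera("scene")
xs=np.arange(.2,1.0,.003);ys=np.arange(-.15,.4,.003);X,Y=np.meshgrid(xs,ys,indexing="ij")
def samp(c,im,z):
    P=np.stack([X,Y,np.full_like(X,z)],-1);T=np.linalg.inv(np.array(c["T"]));q=(P@T[:3,:3].T+T[:3,3])@np.array(c["camera_matrix"]).T
    uv=(q[...,:2]/q[...,2:]).astype(np.float32);return cv2.remap(im,uv[...,0],uv[...,1],cv2.INTER_LINEAR,borderValue=-999)
B=lambda a:cv2.blur(a,(25,25))
H=np.arange(0,.46,.02);N=[]
for z in H:
    a,b=samp(ct,t,z),samp(cs,s,z);bad=B(((a<0)|(b<0)).astype(np.float32))>0
    n=(B(a*b)-B(a)*B(b))/np.sqrt((B(a*a)-B(a)**2+4)*(B(b*b)-B(b)**2+4));n[bad]=-1;N.append(n)
N=np.array(N);k=N.argmax(0);m=N.max(0)
for i in range(10,len(xs),20): print(round(xs[i],2),[(f"{H[k[i,j]]:.2f}" if m[i,j]>.6 else " -- ") for j in range(8,len(ys),16)])
print(bot.get_obs()["eef_pos"],bot.get_obs()["q"])
```

```text
0.23 [' -- ', ' -- ', ' -- ', ' -- ', ' -- ', ' -- ', ' -- ', ' -- ', ' -- ', ' -- ', ' -- ']
0.29 ['0.10', '0.08', ' -- ', ' -- ', '0.22', ' -- ', ' -- ', ' -- ', '0.02', ' -- ', ' -- ']
0.35 [' -- ', ' -- ', '0.14', '0.02', '0.00', '0.06', ' -- ', '0.10', '0.04', '0.02', ' -- ']
0.41 ['0.00', '0.00', '0.06', '0.42', '0.06', '0.08', ' -- ', '0.08', '0.08', '0.04', '0.00']
0.47 [' -- ', '0.06', '0.06', ' -- ', '0.08', '0.10', '0.10', '0.10', '0.10', ' -- ', ' -- ']
0.53 ['0.00', '0.02', ' -- ', ' -- ', '0.10', '0.12', ' -- ', '0.12', '0.12', ' -- ', ' -- ']
0.59 ['0.00', '0.00', '0.08', '0.10', '0.12', '0.12', '0.28', ' -- ', '0.12', ' -- ', ' -- ']
0.65 ['0.00', '0.04', '0.04', '0.10', '0.12', '0.12', '0.30', ' -- ', '0.14', ' -- ', ' -- ']
0.71 ['0.00', '0.04', '0.02', ' -- ', '0.14', '0.14', ' -- ', ' -- ', '0.16', ' -- ', ' -- ']
0.77 [' -- ', '0.06', '0.04', ' -- ', '0.14', '0.14', ' -- ', ' -- ', ' -- ', ' -- ', ' -- ']
0.83 ['0.04', ' -- ', '0.04', ' -- ', '0.16', '0.16', '0.14', ' -- ', ' -- ', ' -- ', ' -- ']
0.89 ['0.04', ' -- ', '0.02', ' -- ', '0.24', '0.24', '0.18', '0.20', ' -- ', ' -- ', ' -- ']
0.95 ['0.02', '0.02', '0.02', '0.00', '0.14', '0.14', ' -- ', ' -- ', ' -- ', ' -- ', ' -- ']
[0.27136592 0.61792729 0.4509315 ] [-1.27785768  0.37680214  0.04315695  1.22272968 -0.01592471  1.54255706
 -0.08032368]
```

```bash
cat >> h.py <<'E'
def rows(cur,tg,w):
    a=np.radians(cur[3]);x=np.array([np.sin(a),-np.cos(a)]) # tool y at yaw a, z down -> x = y x z
    y=np.array([np.cos(a),np.sin(a)])
    x=np.cross([*y,0],[0,0,-1])[:2]
    for t in tg:
        d=np.array(t[:2])-cur[:2]
        print([0,0,round(-np.radians(t[3]-cur[3]),3),round(1e3*float(d@x),1),round(1e3*float(d@y),1),round(1e3*(cur[2]-t[2]),1),w])
def state():
    o=bot.get_obs();q=o["tool_rot"];from scipy.spatial.transform import Rotation as Ro
    R=Ro.from_quat([q[1],q[2],q[3],q[0]]).as_matrix()
    return np.array([*o["eef_pos"],np.degrees(np.arctan2(R[1,1],R[0,1]))]),R,o
E
python3 - <<'E'
from h import *
c,R,o=state();print(c);print(np.round(R,3))
tg=[]
for s in np.linspace(.1,1,10):
    az=np.radians(66.3+s*(-17.5-66.3));r=.675+s*(.473-.675);tg.append((r*np.cos(az),r*np.sin(az),.45,66.3+s*(3.6-66.3)))
rows(c,tg,85)
E
```

```text
[ 0.27136592  0.61792729  0.4509315  66.28828713]
[[-0.916  0.402 -0.   ]
 [ 0.402  0.916 -0.   ]
 [ 0.    -0.    -1.   ]]
[0, 0, np.float64(0.109), -95.3, -27.1, np.float64(0.9), 85]
[0, 0, np.float64(0.219), -182.9, -67.2, np.float64(0.9), 85]
[0, 0, np.float64(0.328), -260.9, -118.6, np.float64(0.9), 85]
[0, 0, np.float64(0.438), -328.1, -179.4, np.float64(0.9), 85]
[0, 0, np.float64(0.547), -383.3, -247.6, np.float64(0.9), 85]
[0, 0, np.float64(0.656), -425.9, -320.9, np.float64(0.9), 85]
[0, 0, np.float64(0.766), -455.7, -397.3, np.float64(0.9), 85]
[0, 0, np.float64(0.875), -472.7, -474.5, np.float64(0.9), 85]
[0, 0, np.float64(0.985), -477.3, -550.6, np.float64(0.9), 85]
[0, 0, np.float64(1.094), -470.3, -623.7, np.float64(0.9), 85]
```

Emit:
jog_arm([
  [0,0,0.055,-49,-12,0,85],
  [0,0,0.109,-95,-27,0,85],
  [0,0,0.164,-140,-46,0,85],
  [0,0,0.219,-183,-67,0,85],
  [0,0,0.274,-223,-92,0,85],
  [0,0,0.328,-261,-119,0,85],
  [0,0,0.383,-296,-148,0,85],
  [0,0,0.438,-328,-179,0,85],
  [0,0,0.493,-357,-213,0,85],
  [0,0,0.547,-383,-248,0,85],
])

```text
t: 2.62
eef_pos: [0.5222, 0.2351, 0.4492]
tool_rot: [-0.001, 0.463, 0.886, -0.002]
contact_force: [0.2, 0.2, 0.1]
gripper_width: 0.994
grasp_force: 0.0
```

Run:
```python
from h import *
c,R,o=state();print(c,o["contact_force"],o["q"])
tg=[]
for s in np.linspace(.55,1,9):
    az=np.radians(66.3+s*(-17.5-66.3));r=.675+s*(.473-.675);tg.append((r*np.cos(az),r*np.sin(az),.45-.1*max(0,s-.8)/.2,66.3+s*(3.6-66.3)))
rows(c,tg,85)
```

```text
[ 0.52215742  0.23512004  0.44918265 34.82604211] [0.20351774 0.17358326 0.06911332] [-0.79342388  0.18155015  0.3168119   1.49478714 -0.05607625  1.47764814
  0.13175557]
[0, 0, np.float64(0.053), -37.1, -17.3, np.float64(-0.8), 85]
[0, 0, np.float64(0.114), -77.7, -41.5, np.float64(-0.8), 85]
[0, 0, np.float64(0.176), -115.3, -68.7, np.float64(-0.8), 85]
[0, 0, np.float64(0.237), -149.7, -98.4, np.float64(-0.8), 85]
[0, 0, np.float64(0.299), -180.7, -130.4, np.float64(-0.8), 85]
[0, 0, np.float64(0.36), -208.3, -164.3, np.float64(14.8), 85]
[0, 0, np.float64(0.422), -232.3, -199.8, np.float64(42.9), 85]
[0, 0, np.float64(0.483), -252.6, -236.4, np.float64(71.1), 85]
[0, 0, np.float64(0.545), -269.2, -273.8, np.float64(99.2), 85]
```

Emit:
jog_arm([
  [0,0,0.053,-37,-17,0,85],
  [0,0,0.114,-78,-41,0,85],
  [0,0,0.176,-115,-69,0,85],
  [0,0,0.237,-150,-98,0,85],
  [0,0,0.299,-181,-130,0,85],
  [0,0,0.36,-208,-164,15,85],
  [0,0,0.422,-232,-200,43,85],
  [0,0,0.483,-253,-236,71,85],
  [0,0,0.545,-269,-274,99,85],
  [0,0,0.545,-269,-274,149,85],
])

```text
t: 3.88
eef_pos: [0.4501, -0.1435, 0.3012]
tool_rot: [0.0, 0.686, 0.728, 0.001]
contact_force: [1.5, 1.3, -0.3]
gripper_width: 0.998
grasp_force: 0.0
```

Run:
```python
from h import *
c,R,o=state();print(c,o["contact_force"],o["q"])
rows(c,[(.451,-.142,.18,3.6),(.451,-.142,.10,3.6),(.451,-.142,.027,3.6)],85)
```

```text
[ 0.45006127 -0.14352876  0.30122167  3.37032641] [ 1.47668665  1.26235982 -0.28396891] [-0.41439467  0.05530711  0.62803824  1.96524982 -0.0365519   1.13060755
  0.28728038]
[0, 0, np.float64(-0.004), 1.5, 1.0, np.float64(121.2), 85]
[0, 0, np.float64(-0.004), 1.5, 1.0, np.float64(201.2), 85]
[0, 0, np.float64(-0.004), 1.5, 1.0, np.float64(274.2), 85]
```

Emit:
jog_arm([
  [0,0,0,1,1,50,85],
  [0,0,0,1,1,100,85],
  [0,0,0,1,1,150,85],
  [0,0,0,1,1,200,85],
  [0,0,0,1,1,240,85],
  [0,0,0,1,1,265,85],
  [0,0,0,1,1,274,85],
  [0,0,0,1,1,274,85],
])

```text
t: 4.88
eef_pos: [0.4519, -0.1394, 0.0279]
tool_rot: [-0.001, 0.684, 0.73, -0.001]
contact_force: [0.2, 0.2, 0.2]
gripper_width: 0.994
grasp_force: 0.0
```

Emit:
jog_arm([
  [0,0,0,0,0,0,40],
  [0,0,0,0,0,0,40],
  [0,0,0,0,0,0,30],
  [0,0,0,0,0,0,20],
  [0,0,0,0,0,0,20],
  [0,0,0,0,0,0,20],
  [0,0,0,0,0,0,20],
  [0,0,0,0,0,0,20],
], grip_force=50)

```text
t: 5.88
eef_pos: [0.4533, -0.1394, 0.029]
tool_rot: [0.0, 0.684, 0.73, 0.001]
contact_force: [-0.6, 0.3, 8.2]
gripper_width: 0.334
grasp_force: 48.8
```

Run:
```python
from h import *
c,R,o=state();print(c,o["contact_force"],o["gripper_width"],o["grasp_force"]);print(np.round(R,3))
```

```text
[ 0.45327051 -0.13935098  0.02904012  3.72383908] [-0.59910426  0.34684536  8.21862846] 0.33374419889829543 48.76290321350098
[[-0.065  0.998  0.001]
 [ 0.998  0.065  0.   ]
 [ 0.     0.001 -1.   ]]
```

Emit:
jog_arm([
  [0,0,0,0,0,-20,20],
  [0,0,0,0,0,-60,20],
  [0,0,0,0,0,-100,20],
  [0,0,0,0,0,-120,20],
  [0,0,0,0,0,-120,20],
])

```text
t: 6.5
eef_pos: [0.4537, -0.1393, 0.1495]
tool_rot: [0.001, 0.684, 0.73, 0.001]
contact_force: [0.2, -0.1, -2.1]
gripper_width: 0.332
grasp_force: 49.6
```

Run:
```python
from h import *
c,R,o=state();print(c,o["contact_force"],o["gripper_width"],o["grasp_force"])
g=np.array([.623,-.227,.15,-67.2])
rows(c,[c+(g-c)*s for s in np.linspace(1/9,1,9)],20)
t=bot.read_camera("top");s=bot.read_camera("scene");save(t,"topl");save(s,"scenel")
for k in(t,s):
    for r in bot.tip_of("cover_flat",k)[:2]: print(r["score"],ray(k,r["xy"],c[2]-.027))
```

```text
[ 0.45372205 -0.13934944  0.14946884  3.74553683] [ 0.17236518 -0.07082561 -2.06685344] 0.33202688732333113 49.61566507816315
[0, 0, np.float64(0.138), -10.9, 18.1, np.float64(-0.1), 20]
[0, 0, np.float64(0.275), -21.9, 36.3, np.float64(-0.1), 20]
[0, 0, np.float64(0.413), -32.8, 54.4, np.float64(-0.2), 20]
[0, 0, np.float64(0.55), -43.8, 72.5, np.float64(-0.2), 20]
[0, 0, np.float64(0.688), -54.7, 90.7, np.float64(-0.3), 20]
[0, 0, np.float64(0.825), -65.7, 108.8, np.float64(-0.4), 20]
[0, 0, np.float64(0.963), -76.6, 126.9, np.float64(-0.4), 20]
[0, 0, np.float64(1.101), -87.6, 145.1, np.float64(-0.5), 20]
[0, 0, np.float64(1.238), -98.5, 163.2, np.float64(-0.5), 20]
0.51 [ 0.45660365 -0.14575851  0.12246884]
0.74 [ 0.45066771 -0.14282637  0.12246884]
```

Emit:
jog_arm([
  [0,0,0.138,-11,18,0,20],
  [0,0,0.275,-22,37,0,20],
  [0,0,0.413,-33,55,0,20],
  [0,0,0.55,-43,74,0,20],
  [0,0,0.688,-54,92,0,20],
  [0,0,0.825,-65,111,0,20],
  [0,0,0.963,-76,129,0,20],
  [0,0,1.101,-87,147,0,20],
  [0,0,1.238,-98,166,25,20],
  [0,0,1.238,-98,166,55,20],
])

```text
t: 7.95
eef_pos: [0.6258, -0.2271, 0.0911]
tool_rot: [0.001, 0.98, 0.197, -0.0]
contact_force: [-0.3, 1.6, -2.7]
gripper_width: 0.337
grasp_force: 49.7
```

Emit:
jog_arm([
  [0,0,0,0,0,0,20],
  [0,0,0,0,0,0,20],
])

```text
t: 8.2
eef_pos: [0.6246, -0.2268, 0.0935]
tool_rot: [0.0, 0.98, 0.197, -0.0]
contact_force: [0.1, -0.2, -0.5]
gripper_width: 0.334
grasp_force: 49.7
```

Run:
```python
from h import *
c,R,o=state();print(c,o["contact_force"],o["gripper_width"],o["grasp_force"])
t=bot.read_camera("top");s=bot.read_camera("scene")
a=np.radians(-7.3);z=c[2]-.0275
xt=R[:2,0];ce=c[:2]-.0026*xt
for n,k,of,sz in(("t",t,(210,130),110),("s",s,(240,140),110)):
    im=np.array(k["pixels"])[:,:,::-1];big=cv2.resize(np.ascontiguousarray(im[of[1]:of[1]+sz,of[0]:of[0]+sz]),(600,600),interpolation=cv2.INTER_CUBIC);f=600/sz
    th=np.linspace(0,2*np.pi,120)
    for zz,col in((z+.012,(0,0,255)),(z,(0,255,0))):
        pts=[]
        for b in th:
            r=min(.035,.023/max(np.cos(b),.01)) if np.cos(b)>0 else .035
            pts.append((proj(k,[ce[0]+r*np.cos(a+b),ce[1]+r*np.sin(a+b),zz])-of+.5)*f)
        cv2.polylines(big,[np.int32(pts)],True,col,1)
    cv2.imwrite(f"pics/hold_{n}.png",big)
    if n=="t":A=big
    else: cv2.imwrite("pics/hold.png",cv2.resize(np.hstack([A,big]),(800,400)))
```

```text
[  0.624623    -0.22682234   0.09345119 -67.22774718] [ 0.1008223  -0.15571305 -0.48329405] 0.3335732011780719 49.715335965156555
```

View pics/hold.png

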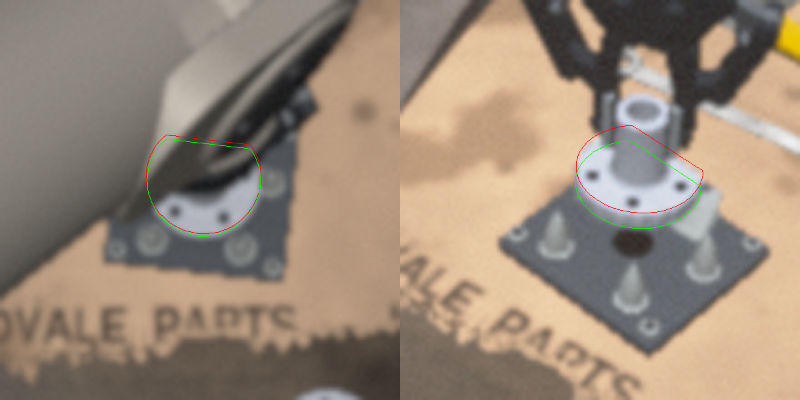

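The outlines for the held cover's predicted pose match the picture in both views, with the flat facing the fence. Next I lower it slowly, with a 1 mm correction.

Emit:
jog_arm([
  [0,0,0,1,-0.5,8,20],
  [0,0,0,1,-0.5,16,20],
  [0,0,0,1,-0.5,22,20],
  [0,0,0,1,-0.5,26,20],
  [0,0,0,1,-0.5,30,20],
  [0,0,0,1,-0.5,33,20],
  [0,0,0,1,-0.5,36,20],
  [0,0,0,1,-0.5,36,20],
])

```text
t: 9.3
eef_pos: [0.6254, -0.2255, 0.0571]
tool_rot: [-0.0, 0.98, 0.198, -0.0]
contact_force: [-0.7, 0.3, -1.6]
gripper_width: 0.338
grasp_force: 49.7
```

Emit:
jog_arm([
  [0,0,0,0,0,2,20],
  [0,0,0,0,0,4,20],
  [0,0,0,0,0,6,20],
  [0,0,0,0,0,8,20],
  [0,0,0,0,0,9.5,20],
  [0,0,0,0,0,11,20],
  [0,0,0,0,0,11,20],
])

```text
t: 10.18
eef_pos: [0.6255, -0.2256, 0.0462]
tool_rot: [-0.0, 0.98, 0.198, -0.0]
contact_force: [-0.3, 0.1, -0.3]
gripper_width: 0.332
grasp_force: 49.7
```

Run:
```python
from h import *
c,R,o=state();print(c,o["contact_force"],o["torque"])
t=bot.read_camera("top");s=bot.read_camera("scene")
im=np.array(s["pixels"])[160:250,250:370,::-1];cv2.imwrite("pics/low.png",cv2.resize(im,(800,600),interpolation=cv2.INTER_CUBIC))
```

```text
[ 6.25482379e-01 -2.25558582e-01  4.61579784e-02 -6.72107898e+01] [-0.3344615   0.12015913 -0.30764392] [ 0.02641023 -0.02521517  0.03502479]
```

View pics/low.png

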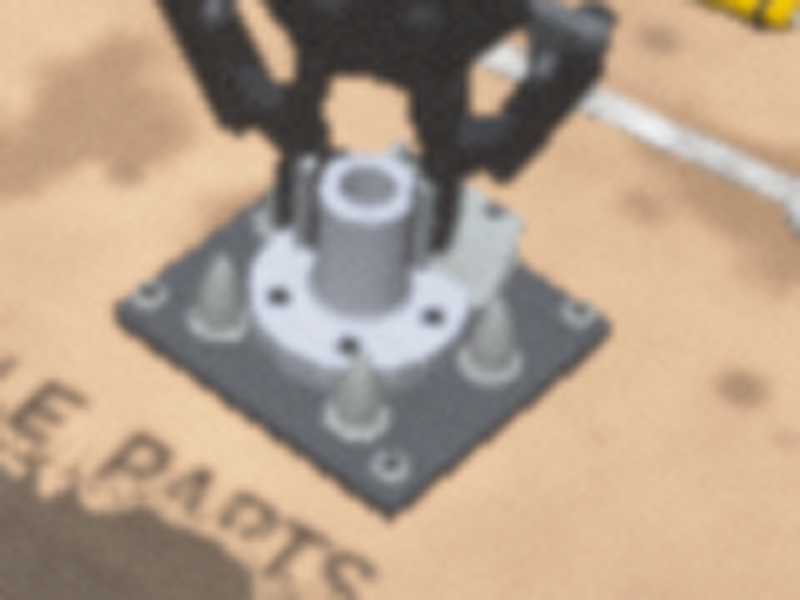

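The cover sits between all four pins with its flat at the fence and is nearly on the plate (disc around (360,300) in the crop). I'll press down the last couple of millimetres in small steps.

Emit:
jog_arm([
  [0,0,0,0,0,0.5,20],
  [0,0,0,0,0,1,20],
  [0,0,0,0,0,1.5,20],
  [0,0,0,0,0,2,20],
  [0,0,0,0,0,2,20],
])

```text
t: 10.9
eef_pos: [0.6256, -0.2256, 0.0453]
tool_rot: [-0.0, 0.98, 0.198, 0.0]
contact_force: [-3.8, 1.9, 8.1]
gripper_width: 0.335
grasp_force: 50.8
```

The cover touches down at the expected height (z 0.045, 8 N). I open the fingers part way, then go straight up.

Emit:
jog_arm([
  [0,0,0,0,0,1.5,34],
  [0,0,0,0,0,1,40],
  [0,0,0,0,0,0,44],
  [0,0,0,0,0,0,44],
  [0,0,0,0,0,-10,44],
  [0,0,0,0,0,-30,44],
  [0,0,0,0,0,-70,44],
  [0,0,0,0,0,-120,60],
  [0,0,0,0,0,-180,60],
  [0,0,0,0,0,-180,60],
])

```text
t: 12.15
eef_pos: [0.6279, -0.228, 0.2313]
tool_rot: [0.003, 0.98, 0.197, 0.005]
contact_force: [-0.3, -0.2, -0.0]
gripper_width: 0.701
grasp_force: 0.0
```

Run:
```python
from h import *
c,R,o=state();print(c,o["contact_force"],o["t"])
t=bot.read_camera("top");s=bot.read_camera("scene")
for k in(t,s):
  for th,z in(("cover_flat",.016),("cover_round",0)):
    for r in bot.tip_of(th,k)[:1]: print(th,r["score"],ray(k,r["xy"],z))
im=np.array(s["pixels"])[160:250,250:370,::-1];cv2.imwrite("pics/fin.png",cv2.resize(im,(800,600),interpolation=cv2.INTER_CUBIC))
```

```text
[  0.62787396  -0.22801106   0.23132766 -67.26282677] [-0.26639351 -0.19553826 -0.035524  ] 12.15
cover_flat 0.66 [ 0.6331376  -0.22585878  0.016     ]
cover_round 0.96 [ 0.46120783 -0.30518958  0.        ]
cover_flat 0.96 [ 0.60939188 -0.23398022  0.016     ]
cover_round 0.8 [ 0.45650358 -0.30589531  0.        ]
```

View pics/fin.png

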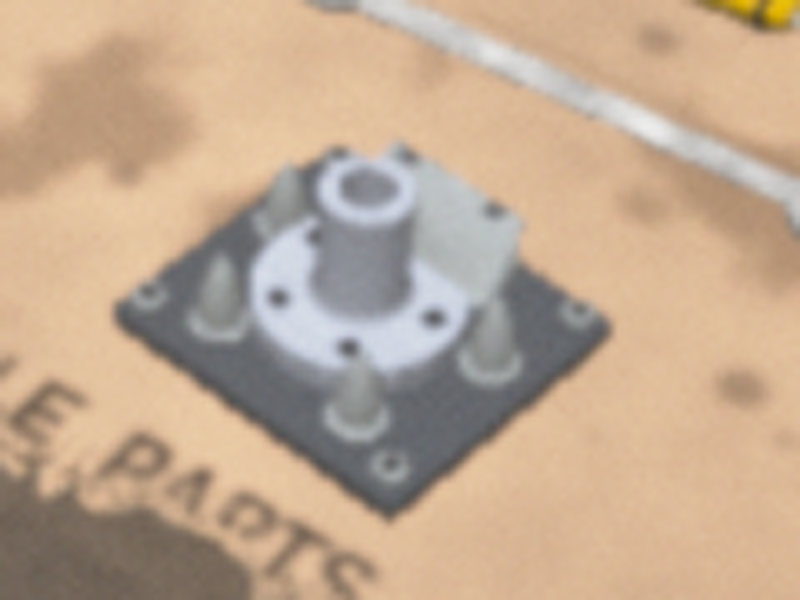

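The cover lies flat between the pins with its straight side along the fence (boss top at about (367,188) in the crop). The round cover hasn't moved and the gripper is clear, so I'm handing in.

```bash
python3 -c "
from station import bot
print(bot.hand_in())"
```

```text
the job is handed in; nothing more can be done
None
```

The flat-sided cover is seated flat in the fixture with its straight side facing the fence and has been released, the round cover was left where it stood, and the job was handed in at about 12 s of the 40 s allowed.

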